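# Point out two loan birds in the specimen tray and log them

### The arm

A 6-joint arm with a two-finger parallel gripper is mounted at the origin on the work surface. World frame = base frame: x ahead of the robot, y to its left, z up, the work surface at z = 0. Lengths are in mm, angles in rad, forces in N, time in s.
With the tool pointing down it reaches from about 275 to 825 mm from the base axis. Payload 5.2 kg.
Tool frame: the origin (TCP) lies at the very end of the fingers, on their centre line; the grasp point (between the pads) lies 19 mm behind it (manip.grip_point_offset is the distance from the TCP to the grasp point, in mm); z points along the fingers, y is the direction in which the jaws open and shut (so a half turn about z gives the same grasp; the last joint's range is limited). The gripper opens to 93 mm and grips with 3 to 60 N. Pads are 15 mm wide; open, the fingers measure 128 mm over their backs; the gripper's body (75 mm by 188 mm) begins 65 mm behind the grasp point.
Start: joints at [-0.203, 0.259, 1.535, -0, 1.348, -0.203], TCP at [550.005, 0.023, 218.653] pointing down, gripper open.
Joint ranges: [-3.14, 3.14], [-0.91, 2.08], [0.19, 2.58], [-1.22, 4.36], [0.22, 2.71], [-3.12, 3.12]. Speed limits (rad/s): [2.57, 2.57, 3.14, 3.14, 3.14, 3.14].

### API

Orientations are given as a unit quaternion [x, y, z, w].
In Python, from station import manip gives the robot as it stands.
- The arm moves only by the tool apply_moves, never from a script. Its argument "plan" is a list of rows, each an object with "gripper": the closure, from -1 (fully open) to 1 (shut); "offset": the shift along the tool's x, y, z in m, a list of three; "roll": the turn about the tool's z in rad. A call has 1 to 8 rows; each row shifts and turns the commanded pose from where the row before left it, along the tool's axes as they then stand; what a row does not reach is not made up. A row lasts 1/8 s, in which the tool goes at most 62.5 mm and 10.7 degrees, less where a joint would pass 70% of its speed; a pose out of reach is approached as far as the arm can. A call with a gripper value outside its range is refused whole. The fingers move at their own pace and stop on an object; the grip force is fixed at half the most. Time passes only in rows, so rows that do not move let the fingers close. It gives the time, the measured TCP pose, the force and the opening at its end, in the units of the state.
- manip.read_state(): the state, without advancing time (a new reading comes with each control period).
- manip.grab_frame(name): name is "scene" or "side" or "wrist"; returns the picture (384x512x3 uint8, blue, green, red); there is no depth.
- manip.camera_info(name): a dict with "K" (3x3 intrinsics, pixels), "k1" (the pictures are not rectified: a ray, as slopes to the right and down, at radius r is drawn at 1 + k1 r^2 times it, then the intrinsics apply), "R" (3x3) and "t" (3): a world point X has camera coordinates R X + t; the wrist camera has in their place "hand_eye" (4x4, takes a point from camera to tool coordinates, whose origin is the TCP and whose axes are the flange's). Camera axes: x right, y down, z forward; pixel columns grow to the right and rows downward; lengths in mm; the calibration is good to about 2 mm. A picture is of the moment at which its call begins: read the wrist's pose just before it. camera_info takes no time and is no camera call.
- manip.hand_in(): hands the job in, once; it reports no verdict.
The state is a dict: "time": time; "qpos": joint angles; "joint_velocities": joint speeds; "joint_efforts": joint torques, N m; "eef_pos": TCP position; "tool_rot": TCP orientation; "force": force on the tool from outside, world axes, zero at the start; "torque": the same for the moment, N m; "grip_width": finger opening in mm.
Only numpy, scipy, OpenCV 4.12 (cv2) and the standard library are available. Lean on these libraries where they do the work, as an engineer would, in place of code of your own. Each camera call takes 0.05 s, during which the arm holds its last target.

### The job

Show the catalogue camera which two birds go out on loan: point at the red bird, then at the turquoise one, each time holding the fingertips two to three centimetres above the middle of its body for two seconds; then press the green button on the console right down with the fingertips to log them, and let it come back out. Touch none of the birds, and rise well above them when moving on, so that you never seem to point at the yellow or the black one. Leave the tub and the jar where they stand.

Things in the scene. Friction and masses are not known exactly. Their poses are not given: they have to be found in the camera images.
- red_bird: cast study model of a bird, painted red all over, lying lengthwise on a white cradle, loose, about 150 mm long over tail and beak, 40 mm wide and 42 mm high. Origin at the middle of the body on the underside, resting on the tray floor; the highest point of the bird is 42 mm straight above the origin. x points to the beak, z up. The first bird to point at.
- turquoise_bird: cast study model of a bird, painted turquoise (blue-green) all over, lying lengthwise on a white cradle, loose, about 150 mm long over tail and beak, 40 mm wide and 42 mm high. Origin at the middle of the body on the underside, resting on the tray floor; the highest point of the bird is 42 mm straight above the origin. x points to the beak, z up. The second bird to point at.
- yellow_bird: cast study model of a bird, painted yellow, lying lengthwise on a white cradle, loose, about 150 mm long over tail and beak, 40 mm wide and 42 mm high. Origin at the middle of the body on the underside, resting on the tray floor; the highest point of the bird is 42 mm straight above the origin. x points to the beak, z up. Not to be pointed at or touched.
- black_bird: cast study model of a bird, painted black, lying lengthwise on a white cradle, loose, about 150 mm long over tail and beak, 40 mm wide and 42 mm high. Origin at the middle of the body on the underside, resting on the tray floor; the highest point of the bird is 42 mm straight above the origin. x points to the beak, z up. Not to be pointed at or touched.
- tray: open wooden specimen tray with a white lining, fixed, 250 (x) by 390 (y) mm, walls 45 mm high and 8 mm thick, inner floor 10 mm above the table. The four birds lie in it side by side in a row along its y, about 84 mm apart, in any order. Origin under its centre, on the table
- console: grey desk console of the catalogue computer, fixed, 120 (x) by 100 (y) by 40 mm high, with a dark display strip on the far side and one green push button on top. It stands left or right of the tray. Origin under its centre, on the table
- log_button_top (a point): centre of the top face of the green round push button (32 mm across) on the console; it is pressed straight down
- log_button (a joint): travel of the green button: 0 = out, 0.006 m = fully pressed. Spring loaded, about 5 N to press it fully; it comes back by itself
- tub: open white ceramic tub, loose, 76 mm across, 55 mm high, on the other side of the tray from the console. Bystander. Origin at the centre of its underside
- jar: closed amber jar with a red lid and blank label, loose, 68 mm across, 120 mm high, beyond the left side of the tray. Bystander. Origin at the centre of its underside
Not all that is in view belongs to the job. Of the things shaped like the console, the grey one is meant.

How it is judged:
By the outcome, as a careful person would: the job done as asked, in the order asked, and still so for the second after the job is handed in, with the robot touching nothing.
It also fails if it takes over 51 s, if anything falls off the work surface, if the arm or the gripper's body presses on something with over 40 N, if the wrist force passes 120 N, or if a joint passes its speed limit or range.

## Working session

There is one attempt and no reset: what is moved stays moved. The work goes in short steps, Python scripts to look and compute and a tool call to move; the robot and the scene stay as the last step left them, time stands still between calls to the robot, and variables do not carry over. Pictures are saved under pics/ and viewed, and the job is handed in when it is done.

Besides the shell and the picture viewer there is one more tool, called after "Request:" by a JSON object that holds its "api" and its "payload". apply_moves: Moves the arm, as the interface text tells. Its arguments: {"type":"object","properties":{"plan":{"type":"array","items":{"type":"object","properties":{"gripper":{"type":"number"},"offset":{"type":"array","items":{"type":"number"}},"roll":{"type":"number"}}}}},"required":["plan"]}

```bash
ls; mkdir -p pics; python3 - <<'E'
from station import manip
import cv2
s=manip.read_state(); print(s)
for n in("scene","side","wrist"):
    i=manip.camera_info(n); print(n,i)
    f=manip.grab_frame(n); cv2.imwrite(f"pics/{n}0.png",f)
E
```

```text
pics
{'time': 0.0, 'qpos': array([-2.02805806e-01,  2.59364738e-01,  1.53607966e+00, -4.44914351e-05,
        1.34801272e+00, -2.02818020e-01]), 'joint_velocities': array([-1.13075317e-05, -1.11598976e-04, -3.02105360e-04, -2.01615461e-06,
        1.37932999e-04, -8.27446374e-04]), 'joint_efforts': array([ 2.41929010e-04, -4.37298238e+01, -2.84004611e+01,  7.19661056e-02,
        4.11791797e-02, -1.14769305e-04]), 'eef_pos': array([5.49444157e+02, 1.18331517e-01, 2.17807398e+02]), 'tool_rot': array([ 7.07098665e-01,  7.07114282e-01, -5.31015356e-04, -7.66521707e-04]), 'force': array([-0.6212872 , -0.02826254, -0.77554142]), 'torque': array([-0.02362134,  0.02809565, -0.01622357]), 'grip_width': 92.80657824755325}
scene {'K': array([[433.90039188,   0.        , 257.73849951],
       [  0.        , 433.90039188, 196.38121049],
       [  0.        ,   0.        ,   1.        ]]), 'k1': -0.12288929945526351, 'R': array([[ 0.33815621,  0.94108662, -0.00252144],
       [ 0.81745531, -0.29505775, -0.49467943],
       [-0.46628016,  0.16521775, -0.86907186]]), 't': array([ -99.62325889, -410
[... 279 characters left out ...]
  [-0.24921006, -0.66543702, -0.70362484],
       [ 0.24529916,  0.65948275, -0.71057078]]), 't': array([-523.42808159,  124.04090674, 1195.60346782])}
wrist {'K': array([[338.02823327,   0.        , 249.93280658],
       [  0.        , 338.02823327, 188.72914311],
       [  0.        ,   0.        ,   1.        ]]), 'k1': -0.10194443009154797, 'hand_eye': array([[ 3.59663753e-04, -9.67146671e-01, -2.54218777e-01,
         7.00405616e+01],
       [ 9.99999652e-01,  1.56439925e-04,  8.19621892e-04,
         3.38295919e-01],
       [-7.52924618e-04, -2.54218983e-01,  9.67146391e-01,
        -1.67271624e+02],
       [ 0.00000000e+00,  0.00000000e+00,  0.00000000e+00,
         1.00000000e+00]])}
```

View pics/scene0.png

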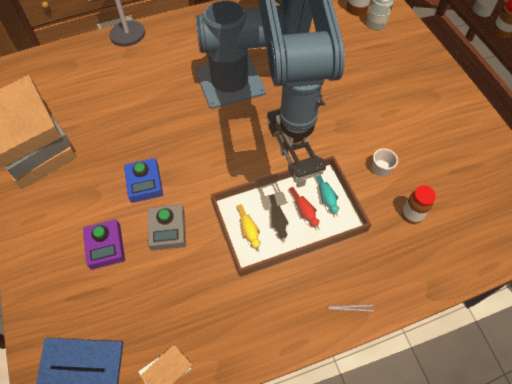

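View pics/side0.png

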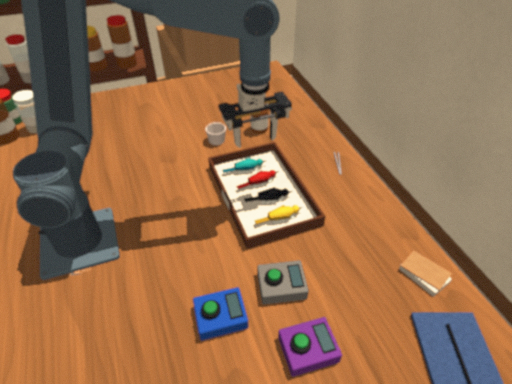

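View pics/wrist0.png

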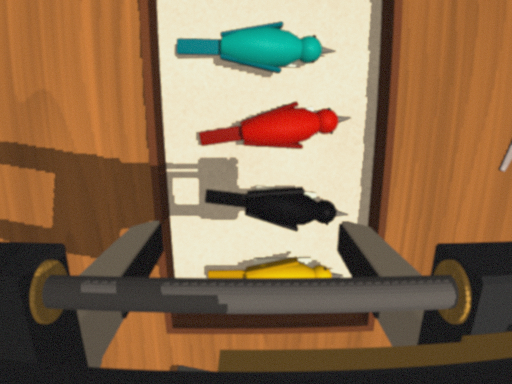

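The wrist view, top to bottom, shows turquoise (260,47), red (275,127), black (285,205) and yellow. The scene view has the grey console with its button at about (164,215), next to blue and purple decoys. Next I'll triangulate the bodies and the button.

```bash
cat > h.py <<'E'
import numpy as np, cv2
from scipy.spatial.transform import Rotation as Rn
from station import manip
def ray(name,uv,state=None):
    c=manip.camera_info(name)
    p=cv2.undistortPoints(np.array([[uv]],float),c["K"],np.array([c["k1"],0,0,0.]))[0,0]
    d=np.array([p[0],p[1],1.])
    if name=="wrist":
        H=c["hand_eye"];Rt=Rn.from_quat(state["tool_rot"]).as_matrix()
        o=Rt@H[:3,3]+state["eef_pos"]; d=Rt@H[:3,:3]@d
    else: o=-c["R"].T@c["t"]; d=c["R"].T@d
    return o,d/np.linalg.norm(d)
def tri(rs):
    A=sum(np.eye(3)-np.outer(d,d) for o,d in rs); b=sum((np.eye(3)-np.outer(d,d))@o for o,d in rs)
    X=np.linalg.solve(A,b); return X,[round(float(np.linalg.norm(np.cross(X-o,d))),1) for o,d in rs]
def onz(r,z): o,d=r; return o+d*(z-o[2])/d[2]
HSV={"red":[((0,150,70),(6,255,255)),((172,150,70),(180,255,255))],"turq":[((82,110,50),(98,255,255))],"yellow":[((22,170,110),(32,255,255))],
 "green":[((55,110,40),(78,255,255))]}
def mask(f,c):
    h=cv2.cvtColor(f,cv2.COLOR_BGR2HSV); m=0
    for a,b in HSV[c]: m=m|cv2.inRange(h,a,b)
    return m
def blobs(m,amin=20):
    n,l,st,ce=cv2.connectedComponentsWithStats(m)
    return [(l==i,st[i].tolist(),ce[i].round(1).tolist()) for i in range(1,n) if st[i][4]>=amin]
E
python3 - <<'E'
from h import *
for n in("scene","side","wrist"):
    f=cv2.imread(f"pics/{n}0.png")
    for c in HSV:
        print(n,c,[(b[1],b[2]) for b in blobs(mask(f,c))])
E
```

```text
scene red [([506, 0, 6, 13, 60], [509.0, 5.4]), ([413, 185, 23, 21, 365], [424.2, 195.2]), ([290, 188, 29, 38, 370], [305.3, 208.2])]
scene turq [([317, 176, 21, 36, 276], [328.3, 194.6])]
scene yellow [([243, 215, 17, 32, 284], [250.4, 230.2])]
scene green [([134, 163, 11, 9, 71], [139.1, 166.9]), ([159, 209, 11, 11, 86], [163.6, 214.0]), ([93, 226, 11, 11, 98], [98.3, 231.4])]
side red [([107, 16, 18, 10, 148], [115.8, 20.2]), ([6, 35, 18, 9, 130], [14.7, 39.0]), ([0, 87, 12, 14, 130], [4.8, 93.5]), ([238, 171, 37, 17, 232], [258.9, 177.7])]
side turq [([225, 159, 37, 12, 199], [246.3, 164.2])]
side yellow [([270, 206, 29, 11, 174], [283.1, 210.9])]
side green [([268, 269, 13, 12, 123], [273.8, 274.7]), ([203, 301, 15, 14, 158], [210.0, 307.2]), ([294, 334, 15, 15, 179], [300.8, 340.8])]
wrist red [([200, 103, 138, 45, 3403], [276.1, 127.7])]
wrist turq [([177, 23, 145, 49, 3882], [256.6, 46.9])]
wrist yellow [([209, 262, 122, 17, 1183], [281.2, 272.2])]
wrist green []
```

```bash
python3 - <<'E'
from h import *
s={"eef_pos":np.array([549.444,.118,217.807]),"tool_rot":np.array([ 7.07098665e-01,7.07114282e-01,-5.31015356e-04,-7.66521707e-04])}
F={n:cv2.imread(f"pics/{n}0.png") for n in("scene","side","wrist")}
for c in("red","turq"):
    P={}
    for n in F:
        B=[b for b in blobs(mask(F[n],c)) if b[1][4]>150]
        b=min(B,key=lambda b:np.hypot(b[2][0]-{"scene":310,"side":252,"wrist":270}[n],b[2][1]-{"scene":205,"side":170,"wrist":90}[n]))
        P[n]=b[2]
        if n=="wrist":
            print(c,"widths",[(x,int(b[0][:,x].sum())) for x in range(b[1][0],b[1][0]+b[1][2],6)])
            L=b[1]
    rs=[ray(n,P[n],s) for n in F]
    print(c,"tri all",*[a for a in (tri(rs))]," scene+side",*tri(rs[:2]))
    for z in(30,38):
        print("  wrist z",z,onz(rs[2],z).round(1),"ends",onz(ray("wrist",(L[0],P["wrist"][1]),s),z).round(1),onz(ray("wrist",(L[0]+L[2],P["wrist"][1]),s),z).round(1))
g=[ray("scene",(163.6,214.0)),ray("side",(273.8,274.7))]
print("button",*tri(g),[onz(r,45).round(1) for r in g])
for n,c in(("wrist",(65,10,0,0)),):
    v=F[n][0:300,150:400]; cv2.imwrite("pics/wz.png",cv2.resize(v,None,fx=2,fy=2,interpolation=cv2.INTER_CUBIC))
a=cv2.resize(F["scene"][170:260,130:380],None,fx=3,fy=3,interpolation=cv2.INTER_CUBIC)
b=cv2.resize(F["side"][140:310,180:340],None,fx=3,fy=3,interpolation=cv2.INTER_CUBIC)
cv2.imwrite("pics/sz.png",a);cv2.imwrite("pics/sdz.png",b)
E
```

```text
red widths [(200, 6), (206, 12), (212, 13), (218, 14), (224, 13), (230, 13), (236, 13), (242, 17), (248, 26), (254, 28), (260, 31), (266, 33), (272, 36), (278, 39), (284, 41), (290, 43), (296, 41), (302, 32), (308, 27), (314, 21), (320, 21), (326, 23), (332, 20)]
red tri all [578.42791352  42.47247531  32.18937727] [0.2, 1.6, 1.7]  scene+side [579.41983414  41.90513926  33.10692988] [0.6, 0.6]
  wrist z 30 [576.9  42.6  30. ] ends [497.6  42.6  30. ] [641.9  43.   30. ]
  wrist z 38 [576.3  43.2  38. ] ends [498.8  43.3  38. ] [639.9  43.6  38. ]
turq widths [(177, 7), (183, 14), (189, 15), (195, 15), (201, 14), (207, 14), (213, 14), (219, 13), (225, 28), (231, 30), (237, 33), (243, 35), (249, 37), (255, 40), (261, 42), (267, 45), (273, 47), (279, 46), (285, 33), (291, 28), (297, 22), (303, 23), (309, 25), (315, 22), (321, 6)]
turq tri all [560.07033579 122.05789705  33.09848705] [1.0, 3.6, 3.8]  scene+side [562.3316691  121.24964708  34.34917827] [1.6, 1.6]
  wrist z 30 [556.3 122.8  30. ] ends [476.7 123.5  30. ] [621.7 123.5  30. ]
  wrist z 38 [556.2 121.6  38. ] ends [478.4 122.3  38. ] [620.1 122.3  38. ]
button [ 474.70912314 -343.72689876   58.379551  ] [1.0, 1.0] [array([ 466.3, -343.8,   45. ]), array([ 479. , -336.4,   45. ])]
```

View pics/wz.png

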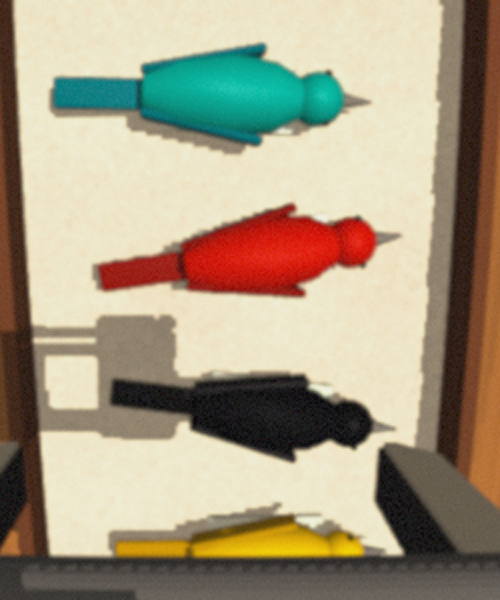

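View pics/sz.png

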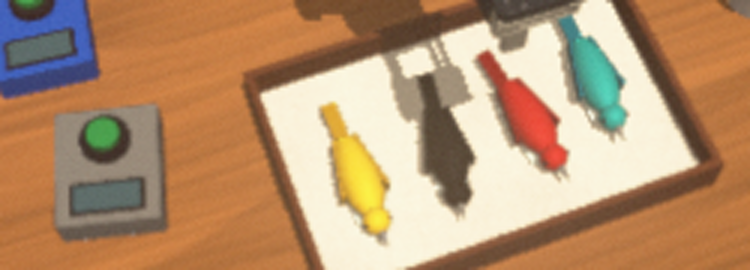

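View pics/sdz.png

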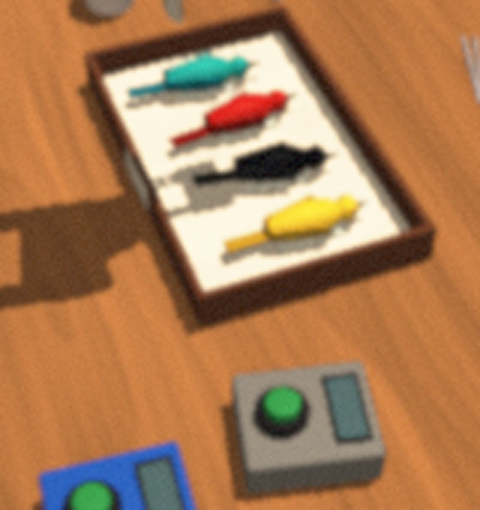

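Red body is at about (580,43) and turquoise at about (562,122), both around 33 mm up, which fits a 10 mm floor and a 42 mm bird. The button, at about (475,-344), needs a better height. I'll close the fingers and move high above the red bird for a second wrist view.

Request:
{"api": "apply_moves", "payload": {"plan": [{"gripper": 1, "offset": [0.014, 0.01, -0.01], "roll": 0}, {"gripper": 1, "offset": [0.014, 0.01, -0.01], "roll": 0}, {"gripper": 1, "offset": [0.014, 0.01, 0], "roll": 0}, {"gripper": 1, "offset": [0, 0, 0], "roll": 0}, {"gripper": 1, "offset": [0, 0, 0], "roll": 0}, {"gripper": 1, "offset": [0, 0, 0], "roll": 0}]}}

```text
time: 0.9
eef_pos: [579.6, 41.6, 238.3]
tool_rot: [0.707, 0.707, -0.0, -0.0]
force: [0.2, -0.2, -0.0]
grip_width: 37.6
```

```bash
python3 - <<'E'
from h import *
s=manip.read_state(); f=manip.grab_frame("wrist"); cv2.imwrite("pics/wrist1.png",f)
print(s["time"],s["eef_pos"],s["tool_rot"],s["grip_width"],s["joint_velocities"].round(3))
np.savez("s1.npz",eef_pos=s["eef_pos"],tool_rot=s["tool_rot"])
cv2.imwrite("pics/wrist1z.png",cv2.resize(f[0:384,100:450],None,fx=1.56,fy=1.56,interpolation=cv2.INTER_CUBIC))
for c in("red","turq"): print([(b[1],b[2]) for b in blobs(mask(f,c),300)])
E
```

```text
0.9 [579.55516738  41.61064012 238.27992407] [ 7.07255874e-01  7.06957512e-01 -3.58984879e-04 -2.77842661e-04] 37.584654561761624 [-0.002 -0.003 -0.003  0.003  0.002 -0.   ]
[([178, 141, 126, 41, 2847], [247.8, 163.5])]
[([155, 69, 133, 44, 3195], [227.9, 90.3])]
```

View pics/wrist1.png

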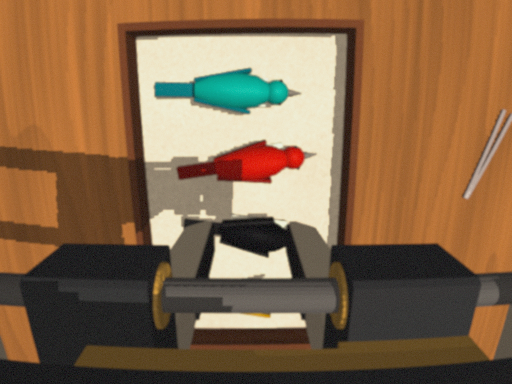

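```bash
python3 - <<'E'
from h import *
s0={"eef_pos":np.array([549.444,.118,217.807]),"tool_rot":np.array([ 7.07098665e-01,7.07114282e-01,-5.31015356e-04,-7.66521707e-04])}
z=np.load("s1.npz"); s1={k:z[k] for k in z}
f=[cv2.imread("pics/wrist0.png"),cv2.imread("pics/wrist1.png")]
sc=cv2.imread("pics/scene0.png"); sd=cv2.imread("pics/side0.png")
near={"red":[(276,128),(248,163)],"turq":[(257,47),(228,90)]}
for c in near:
    pts=[]
    for i in(0,1):
        b=min(blobs(mask(f[i],c),300),key=lambda b:np.hypot(b[2][0]-near[c][i][0],b[2][1]-near[c][i][1]))
        m=b[0].astype(np.uint8); k=21 if i==0 else 19
        o=cv2.morphologyEx(m,cv2.MORPH_OPEN,cv2.getStructuringElement(cv2.MORPH_ELLIPSE,(k+5,k+5)))
        x=np.where(o.any(0))[0]; M=cv2.moments(o,True); ct=(M["m10"]/M["m00"],M["m01"]/M["m00"])
        print(c,i,"body cols",x.min(),x.max(),"centroid",np.round(ct,1)); pts.append(((x.min()+x.max())/2,ct[1]))
    r=[ray("wrist",pts[0],s0),ray("wrist",pts[1],s1)]
    S={"red":((306.7,209.3),(259.5,177.3)),"turq":((328.5,197.3),(247.5,164))}[c]
    r4=r+[ray("scene",S[0]),ray("side",S[1])]
    print("  wrist pair",*tri(r),"all4",*tri(r4)," on z=35:",[onz(q,35).round(1)[:2].tolist() for q in r4])
E
```

```text
red 0 body cols 241 317 centroid [279.3 127.6]
red 1 body cols 216 285 centroid [250.6 163.5]
  wrist pair [580.34822131  42.4400945   29.20308702] [0.4, 0.4] all4 [581.50856318  43.51490281  32.06196244] [1.8, 1.2, 2.2, 1.1]  on z=35: [[579.5, 43.1], [580.6, 43.3], [584.5, 44.2], [581.5, 40.5]]
turq 0 body cols 220 302 centroid [260.9  46.8]
turq 1 body cols 193 268 centroid [230.8  90.3]
  wrist pair [560.01876807 121.84568164  38.89561757] [0.5, 0.5] all4 [563.68384332 122.16221204  30.21142703] [3.1, 4.6, 3.5, 4.7]  on z=35: [[560.5, 122.1], [559.4, 122.3], [569.8, 119.2], [566.9, 118.1]]
```

Red body is at (581,43) with its top near z 52. I'll go down to z 77, directly above it.

Request:
{"api": "apply_moves", "payload": {"plan": [{"gripper": 1, "offset": [0.001, 0.001, 0.015], "roll": 0}, {"gripper": 1, "offset": [0, 0, 0.03], "roll": 0}, {"gripper": 1, "offset": [0, 0, 0.035], "roll": 0}, {"gripper": 1, "offset": [0, 0, 0.03], "roll": 0}, {"gripper": 1, "offset": [0, 0, 0.025], "roll": 0}, {"gripper": 1, "offset": [0, 0, 0.015], "roll": 0}, {"gripper": 1, "offset": [0, 0, 0.011], "roll": 0}, {"gripper": 1, "offset": [0, 0, 0], "roll": 0}]}}

```text
time: 1.95
eef_pos: [580.7, 43.0, 77.1]
tool_rot: [0.707, 0.707, -0.0, -0.0]
force: [0.0, -0.1, -0.2]
grip_width: 0.3
```

```bash
python3 - <<'E'
from h import *
s=manip.read_state(); print(s["time"],s["eef_pos"],s["grip_width"])
for n in("scene","side"):
    f=manip.grab_frame(n); v=f[150:260,200:400] if n=="scene" else f[70:260,170:350]
    cv2.imwrite(f"pics/{n}2.png",cv2.resize(v,None,fx=3,fy=3,interpolation=cv2.INTER_CUBIC))
E
```

```text
1.95 [580.69304472  43.02255491  77.10243762] 0.2593172669695921
```

View pics/scene2.png

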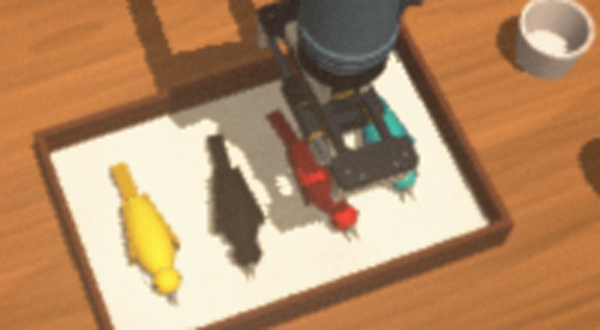

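View pics/side2.png

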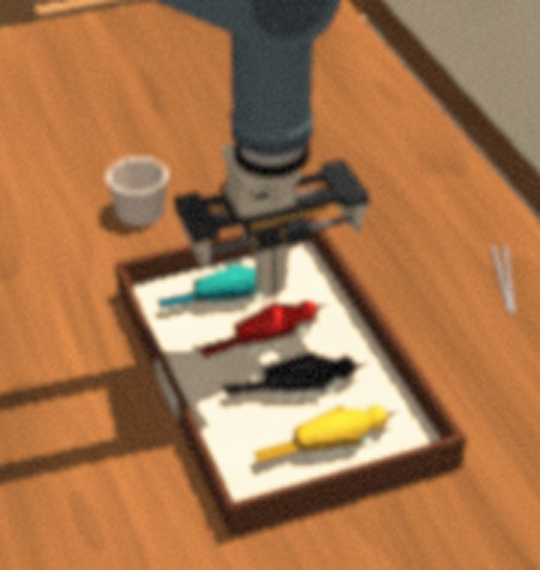

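The side view puts the fingertips at about (270,293) in the crop, right above the red body at about (272,320), with a clear gap. Next is the hold, for over 2 s.

Request:
{"api": "apply_moves", "payload": {"plan": [{"gripper": 1, "offset": [0, 0, 0]}, {"gripper": 1, "offset": [0, 0, 0]}, {"gripper": 1, "offset": [0, 0, 0]}, {"gripper": 1, "offset": [0, 0, 0]}, {"gripper": 1, "offset": [0, 0, 0]}, {"gripper": 1, "offset": [0, 0, 0]}, {"gripper": 1, "offset": [0, 0, 0]}, {"gripper": 1, "offset": [0, 0, 0]}]}}

```text
validation failed for argument at $.pl...
```

Request:
{"api": "apply_moves", "payload": {"plan": [{"gripper": 1, "offset": [0, 0, 0]}, {"gripper": 1, "offset": [0, 0, 0]}, {"gripper": 1, "offset": [0, 0, 0]}, {"gripper": 1, "offset": [0, 0, 0]}, {"gripper": 1, "offset": [0, 0, 0]}, {"gripper": 1, "offset": [0, 0, 0]}, {"gripper": 1, "offset": [0, 0, 0]}, {"gripper": 1, "offset": [0, 0, 0]}]}}

```text
validation failed for argument at $.pl...
```

Request:
{"api": "apply_moves", "payload": {"plan": [{"gripper": 1, "offset": [0, 0, 0]}, {"gripper": 1, "offset": [0, 0, 0]}, {"gripper": 1, "offset": [0, 0, 0]}, {"gripper": 1, "offset": [0, 0, 0]}]}}

```text
validation failed for argument at $.pl...
```

Request:
{"api": "apply_moves", "payload": {"plan": [{"gripper": 1, "offset": [0, 0, -0.015]}, {"gripper": 1, "offset": [0, 0, -0.03]}, {"gripper": 1, "offset": [0, 0, -0.035]}, {"gripper": 1, "offset": [0, 0, -0.035]}, {"gripper": 1, "offset": [0, 0, -0.03]}, {"gripper": 1, "offset": [0, 0, -0.015]}]}}

```text
validation failed for argument at $.pl...
```

Request:
{"api": "apply_moves", "payload": {"plan": [{"gripper": 1, "offset": [0.02, -0.005, 0]}, {"gripper": 1, "offset": [0.03, -0.008, 0]}, {"gripper": 1, "offset": [0.028, -0.006, 0]}, {"gripper": 1, "offset": [0, 0, 0]}]}}

```text
validation failed for argument at $.pl...
```

```bash
python3 - <<'E'
from h import *
s=manip.read_state(); f=manip.grab_frame("wrist"); cv2.imwrite("pics/wrist3.png",f)
g=manip.grab_frame("scene");cv2.imwrite("pics/scene3.png",g)
g2=manip.grab_frame("side");cv2.imwrite("pics/side3.png",g2)
print(s["time"],s["eef_pos"],s["grip_width"])
np.savez("s3.npz",eef_pos=s["eef_pos"],tool_rot=s["tool_rot"])
for n,F in(("w",f),("sc",g),("sd",g2)): 
  for c in("red","turq"):print(n,c,[(b[1],b[2]) for b in blobs(mask(F,c),100)])
E
```

```text
2.05 [581.56062316  42.95348081  78.33458655] 0.3191638745757419
w red [([126, 171, 213, 68, 7315], [243.1, 206.7])]
w turq [([83, 45, 231, 81, 10287], [209.0, 84.6])]
sc red [([413, 185, 23, 22, 367], [424.3, 195.2]), ([297, 197, 22, 29, 212], [306.2, 211.3])]
sc turq []
sd red [([108, 16, 17, 10, 147], [116.0, 20.4]), ([6, 35, 18, 9, 133], [14.7, 38.9]), ([0, 87, 11, 14, 128], [4.8, 93.4]), ([238, 171, 37, 17, 216], [259.6, 177.6])]
sd turq [([225, 159, 30, 12, 167], [244.2, 164.6])]
```

View pics/wrist3.png

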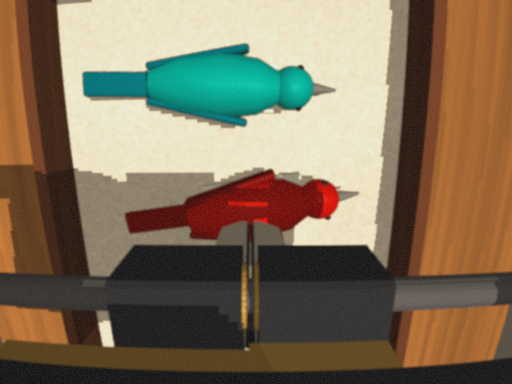

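The calls were refused because they left out roll, so nothing moved. The close wrist view shows the fingertips (col 250) centred on the red body (cols 186 to 312). Turquoise's body centre is at about (215,85). I'll repeat the hold with roll included.

Request:
{"api": "apply_moves", "payload": {"plan": [{"gripper": 1, "offset": [0, 0, 0], "roll": 0}, {"gripper": 1, "offset": [0, 0, 0], "roll": 0}, {"gripper": 1, "offset": [0, 0, 0], "roll": 0}, {"gripper": 1, "offset": [0, 0, 0], "roll": 0}, {"gripper": 1, "offset": [0, 0, 0], "roll": 0}, {"gripper": 1, "offset": [0, 0, 0], "roll": 0}, {"gripper": 1, "offset": [0, 0, 0], "roll": 0}, {"gripper": 1, "offset": [0, 0, 0], "roll": 0}]}}

```text
time: 3.2
eef_pos: [581.0, 43.0, 77.7]
tool_rot: [0.707, 0.707, 0.0, 0.0]
force: [-0.1, 0.1, -0.7]
grip_width: 0.6
```

Request:
{"api": "apply_moves", "payload": {"plan": [{"gripper": 1, "offset": [0, 0, 0], "roll": 0}, {"gripper": 1, "offset": [0, 0, 0], "roll": 0}, {"gripper": 1, "offset": [0, 0, 0], "roll": 0}, {"gripper": 1, "offset": [0, 0, 0], "roll": 0}, {"gripper": 1, "offset": [0, 0, 0], "roll": 0}, {"gripper": 1, "offset": [0, 0, 0], "roll": 0}, {"gripper": 1, "offset": [0, 0, 0], "roll": 0}, {"gripper": 1, "offset": [0, 0, 0], "roll": 0}]}}

```text
time: 4.2
eef_pos: [581.0, 43.0, 77.7]
tool_rot: [0.707, 0.707, -0.0, 0.0]
force: [0.4, 1.2, 0.1]
grip_width: 0.7
```

Request:
{"api": "apply_moves", "payload": {"plan": [{"gripper": 1, "offset": [0, 0, 0], "roll": 0}, {"gripper": 1, "offset": [0, 0, 0], "roll": 0}, {"gripper": 1, "offset": [0, 0, 0], "roll": 0}, {"gripper": 1, "offset": [0, 0, 0], "roll": 0}]}}

```text
time: 4.7
eef_pos: [581.0, 43.0, 77.7]
tool_rot: [0.707, 0.707, 0.0, 0.0]
force: [-0.1, -0.4, -0.9]
grip_width: 0.4
```

```bash
python3 - <<'E'
from h import *
s0={"eef_pos":np.array([549.444,.118,217.807]),"tool_rot":np.array([ 7.07098665e-01,7.07114282e-01,-5.31015356e-04,-7.66521707e-04])}
z=np.load("s3.npz"); s3={k:z[k] for k in z}; z=np.load("s1.npz"); s1={k:z[k] for k in z}
for p,q,r in(((262,47.3),(231.5,90.5),(216,85)),((281,127),(251.5,163),(249,205))):
    rs=[ray("wrist",p,s0),ray("wrist",q,s1),ray("wrist",r,s3)]
    print(*tri(rs),[onz(x,33).round(1)[:2].tolist() for x in rs])
print(manip.read_state()["time"],manip.read_state()["eef_pos"])
E
```

```text
[561.16434515 122.10508452  33.52316042] [0.5, 0.8, 0.4] [[561.6, 122.0], [560.3, 122.1], [561.5, 122.3]]
[581.956237    42.68631596  24.4247101 ] [0.6, 0.8, 0.7] [[581.8, 43.5], [581.8, 43.4], [581.5, 46.0]]
4.7 [581.01876841  43.02420614  77.65562556]
```

Red was held for about 2.7 s. Turquoise triangulates to (561.5,122). Now I rise, cross and descend.

Request:
{"api": "apply_moves", "payload": {"plan": [{"gripper": 1, "offset": [0, 0, -0.015], "roll": 0}, {"gripper": 1, "offset": [0, 0, -0.03], "roll": 0}, {"gripper": 1, "offset": [0, 0, -0.035], "roll": 0}, {"gripper": 1, "offset": [0, 0, -0.035], "roll": 0}, {"gripper": 1, "offset": [0, 0, -0.025], "roll": 0}, {"gripper": 1, "offset": [0, 0, -0.01], "roll": 0}, {"gripper": 1, "offset": [0, 0, 0], "roll": 0}]}}

```text
time: 5.58
eef_pos: [581.2, 43.0, 228.4]
tool_rot: [0.707, 0.707, 0.0, 0.001]
force: [0.2, 0.1, 0.0]
grip_width: 0.5
```

Request:
{"api": "apply_moves", "payload": {"plan": [{"gripper": 1, "offset": [0.015, -0.003, 0], "roll": 0}, {"gripper": 1, "offset": [0.025, -0.006, 0], "roll": 0}, {"gripper": 1, "offset": [0.025, -0.006, 0], "roll": 0}, {"gripper": 1, "offset": [0.014, -0.004, 0], "roll": 0}, {"gripper": 1, "offset": [0, 0, 0], "roll": 0}]}}

```text
time: 6.2
eef_pos: [561.3, 123.2, 227.0]
tool_rot: [0.706, 0.708, -0.0, -0.0]
force: [0.6, 0.2, -0.3]
grip_width: 0.8
```

Request:
{"api": "apply_moves", "payload": {"plan": [{"gripper": 1, "offset": [0, 0, 0.015], "roll": 0}, {"gripper": 1, "offset": [0, 0, 0.03], "roll": 0}, {"gripper": 1, "offset": [0, 0, 0.035], "roll": 0}, {"gripper": 1, "offset": [0, 0, 0.03], "roll": 0}, {"gripper": 1, "offset": [0, 0, 0.02], "roll": 0}, {"gripper": 1, "offset": [0, 0, 0.012], "roll": 0}, {"gripper": 1, "offset": [0, 0, 0.008], "roll": 0}, {"gripper": 1, "offset": [0, 0, 0], "roll": 0}]}}

```text
time: 7.2
eef_pos: [561.9, 121.8, 77.3]
tool_rot: [0.707, 0.707, -0.0, -0.0]
force: [0.2, 0.4, 0.1]
grip_width: 0.6
```

```bash
python3 - <<'E'
from h import *
s=manip.read_state(); print(s["time"],s["eef_pos"])
f=manip.grab_frame("wrist");cv2.imwrite("pics/wrist4.png",f)
f=manip.grab_frame("side");cv2.imwrite("pics/side4.png",cv2.resize(f[70:260,170:350],None,fx=3,fy=3,interpolation=cv2.INTER_CUBIC))
E
```

```text
7.2 [561.93038622 121.75908624  77.33012271]
```

View pics/wrist4.png

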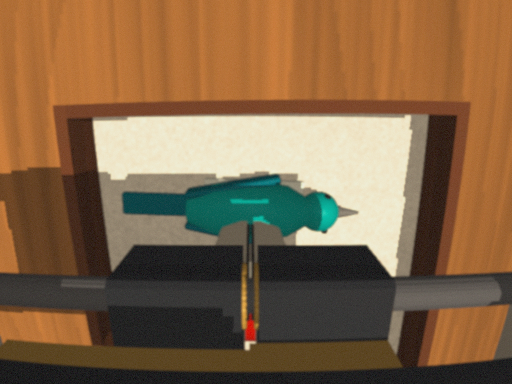

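View pics/side4.png

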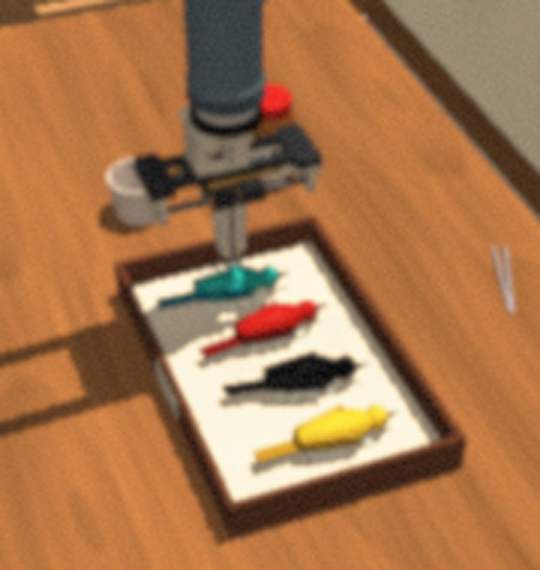

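The wrist view shows the tips (col 250) over the middle of the turquoise body (cols 187 to 315), and the side view shows a clear gap. I'll hold, rise, then cross high to look at the button.

Request:
{"api": "apply_moves", "payload": {"plan": [{"gripper": 1, "offset": [0, 0, 0], "roll": 0}, {"gripper": 1, "offset": [0, 0, 0], "roll": 0}, {"gripper": 1, "offset": [0, 0, 0], "roll": 0}, {"gripper": 1, "offset": [0, 0, 0], "roll": 0}, {"gripper": 1, "offset": [0, 0, 0], "roll": 0}, {"gripper": 1, "offset": [0, 0, 0], "roll": 0}, {"gripper": 1, "offset": [0, 0, 0], "roll": 0}, {"gripper": 1, "offset": [0, 0, 0], "roll": 0}]}}

```text
time: 8.3
eef_pos: [562.0, 122.0, 77.6]
tool_rot: [0.707, 0.707, -0.0, -0.0]
force: [-0.1, -0.1, -0.0]
grip_width: 0.4
```

Request:
{"api": "apply_moves", "payload": {"plan": [{"gripper": 1, "offset": [0, 0, 0], "roll": 0}, {"gripper": 1, "offset": [0, 0, 0], "roll": 0}, {"gripper": 1, "offset": [0, 0, 0], "roll": 0}, {"gripper": 1, "offset": [0, 0, 0], "roll": 0}, {"gripper": 1, "offset": [0, 0, 0], "roll": 0}, {"gripper": 1, "offset": [0, 0, 0], "roll": 0}, {"gripper": 1, "offset": [0, 0, 0], "roll": 0}, {"gripper": 1, "offset": [0, 0, 0], "roll": 0}]}}

```text
time: 9.3
eef_pos: [562.0, 122.0, 77.7]
tool_rot: [0.707, 0.707, 0.0, -0.0]
force: [-0.1, 0.7, 0.4]
grip_width: 0.8
```

Request:
{"api": "apply_moves", "payload": {"plan": [{"gripper": 1, "offset": [0, 0, 0], "roll": 0}, {"gripper": 1, "offset": [0, 0, 0], "roll": 0}, {"gripper": 1, "offset": [0, 0, 0], "roll": 0}, {"gripper": 1, "offset": [0, 0, 0], "roll": 0}]}}

```text
time: 9.8
eef_pos: [562.0, 122.0, 77.7]
tool_rot: [0.707, 0.707, 0.0, -0.0]
force: [-0.2, 0.5, 0.7]
grip_width: 0.5
```

Request:
{"api": "apply_moves", "payload": {"plan": [{"gripper": 1, "offset": [0, 0, -0.015], "roll": 0}, {"gripper": 1, "offset": [0, 0, -0.03], "roll": 0}, {"gripper": 1, "offset": [0, 0, -0.04], "roll": 0}, {"gripper": 1, "offset": [0, 0, -0.04], "roll": 0}, {"gripper": 1, "offset": [0, 0, -0.03], "roll": 0}, {"gripper": 1, "offset": [0, 0, -0.015], "roll": 0}, {"gripper": 1, "offset": [0, 0, 0], "roll": 0}]}}

```text
time: 10.68
eef_pos: [562.4, 122.1, 248.8]
tool_rot: [0.707, 0.707, 0.001, 0.001]
force: [-0.3, 0.3, 0.4]
grip_width: 0.4
```

Request:
{"api": "apply_moves", "payload": {"plan": [{"gripper": 1, "offset": [-0.02, -0.003, 0], "roll": 0}, {"gripper": 1, "offset": [-0.035, -0.006, 0], "roll": 0}, {"gripper": 1, "offset": [-0.045, -0.008, 0], "roll": 0}, {"gripper": 1, "offset": [-0.045, -0.008, 0], "roll": 0}, {"gripper": 1, "offset": [-0.045, -0.008, 0], "roll": 0}, {"gripper": 1, "offset": [-0.045, -0.008, 0], "roll": 0}, {"gripper": 1, "offset": [-0.045, -0.008, 0], "roll": 0}, {"gripper": 1, "offset": [-0.045, -0.008, 0], "roll": 0}]}}

```text
time: 11.68
eef_pos: [503.1, -205.0, 246.0]
tool_rot: [0.707, 0.707, -0.001, -0.001]
force: [0.3, -0.7, 0.5]
grip_width: 0.8
```

Request:
{"api": "apply_moves", "payload": {"plan": [{"gripper": 1, "offset": [-0.045, -0.008, 0], "roll": 0}, {"gripper": 1, "offset": [-0.045, -0.008, 0], "roll": 0}, {"gripper": 1, "offset": [-0.045, -0.008, 0], "roll": 0}, {"gripper": 1, "offset": [-0.035, -0.004, 0], "roll": 0}, {"gripper": 1, "offset": [-0.02, -0.002, 0], "roll": 0}, {"gripper": 1, "offset": [0, 0, 0], "roll": 0}, {"gripper": 1, "offset": [0, 0, 0], "roll": 0}]}}

```text
time: 12.55
eef_pos: [475.0, -391.8, 247.3]
tool_rot: [0.707, 0.707, 0.0, -0.001]
force: [1.2, -0.0, 0.3]
grip_width: 0.5
```

```bash
python3 - <<'E'
from h import *
s=manip.read_state(); f=manip.grab_frame("wrist"); cv2.imwrite("pics/wrist5.png",f)
print(s["time"],s["eef_pos"],s["tool_rot"])
np.savez("s5.npz",eef_pos=s["eef_pos"],tool_rot=s["tool_rot"])
for b in blobs(mask(f,"green"),60):
    r=ray("wrist",b[2],s)
    print(b[1],b[2],[onz(r,z).round(1).tolist() for z in(40,50,55)])
E
```

```text
12.55 [ 474.97602663 -391.76935257  247.29325316] [ 7.06882959e-01  7.07330189e-01  2.90859286e-04 -6.33088279e-04]
[234, 106, 31, 31, 771] [248.8, 121.0] [[474.2, -343.4, 40.0], [474.3, -342.8, 50.0], [474.3, -342.5, 55.0]]
[69, 138, 32, 31, 741] [84.8, 152.6] [[286.5, -377.3, 40.0], [291.6, -375.9, 50.0], [294.1, -375.1, 55.0]]
```

View pics/wrist5.png

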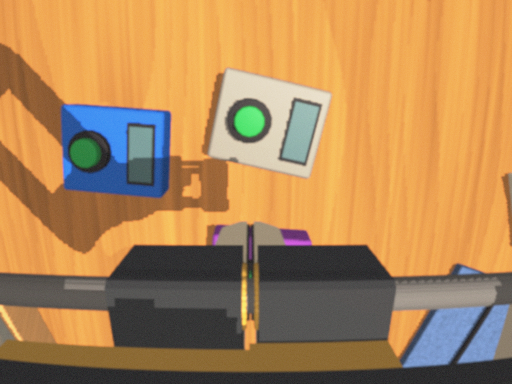

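The grey console's button is at (249,121) in the wrist view, which gives (474.3,-342.7) and agrees with the fixed-camera pair. I'll go above it at z≈75, then step down while watching the force.

Request:
{"api": "apply_moves", "payload": {"plan": [{"gripper": 1, "offset": [0.02, 0, 0], "roll": 0}, {"gripper": 1, "offset": [0.019, 0, 0.015], "roll": 0}, {"gripper": 1, "offset": [0.01, -0.001, 0.03], "roll": 0}, {"gripper": 1, "offset": [0, 0, 0.04], "roll": 0}, {"gripper": 1, "offset": [0, 0, 0.04], "roll": 0}, {"gripper": 1, "offset": [0, 0, 0.03], "roll": 0}, {"gripper": 1, "offset": [0, 0, 0.015], "roll": 0}, {"gripper": 1, "offset": [0, 0, 0], "roll": 0}]}}

```text
time: 13.6
eef_pos: [473.9, -342.6, 77.4]
tool_rot: [0.707, 0.707, 0.0, -0.001]
force: [0.5, -0.0, 1.2]
grip_width: 0.5
```

```bash
python3 - <<'E'
from h import *
z=np.load("s5.npz"); s5={k:z[k] for k in z}
rs=[ray("wrist",(248.8,121.0),s5),ray("scene",(163.6,214.0)),ray("side",(273.8,274.7))]
print(*tri(rs),*tri(rs[:2]),*tri([rs[0],rs[2]]))
s=manip.read_state(); print(s["time"],s["eef_pos"],s["force"])
f=manip.grab_frame("wrist");cv2.imwrite("pics/wrist6.png",f)
f=manip.grab_frame("side");cv2.imwrite("pics/side6.png",cv2.resize(f[190:340,200:380],None,fx=3.5,fy=3.5,interpolation=cv2.INTER_CUBIC))
E
```

```text
[ 474.53726934 -343.16957634   57.85355538] [0.8, 0.8, 1.4] [ 474.29331832 -342.62040254   59.02238845] [0.3, 0.3] [ 475.10531326 -342.83197324   55.92095765] [0.9, 0.9]
13.6 [ 473.93706539 -342.57950767   77.37028438] [ 0.47580861 -0.02909106  1.17115361]
```

View pics/wrist6.png

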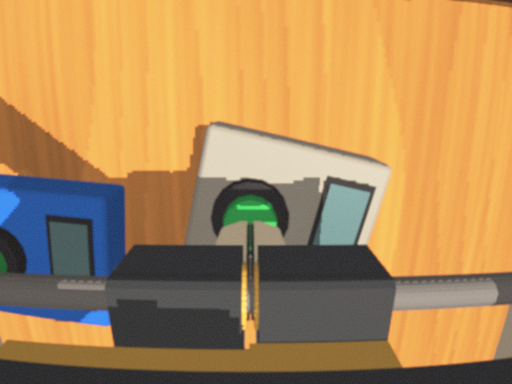

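View pics/side6.png

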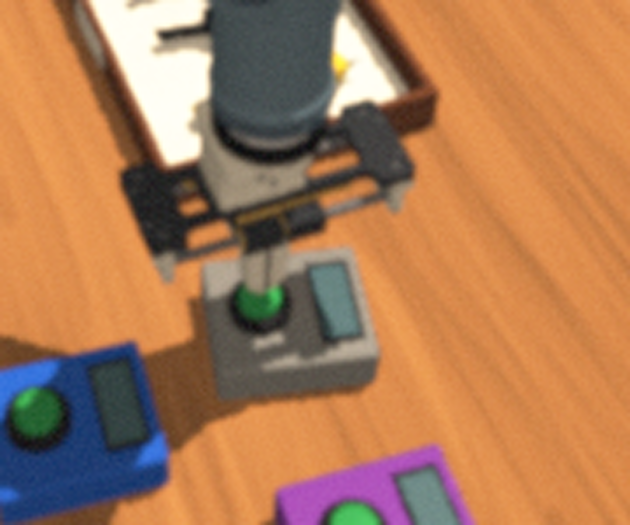

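The tips sit over the middle of the green button, whose top triangulates to z≈57. Next I approach and feel for contact.

Request:
{"api": "apply_moves", "payload": {"plan": [{"gripper": 1, "offset": [0, 0, 0.008], "roll": 0}, {"gripper": 1, "offset": [0, 0, 0.006], "roll": 0}, {"gripper": 1, "offset": [0, 0, 0], "roll": 0}]}}

```text
time: 14.08
eef_pos: [473.6, -343.7, 63.1]
tool_rot: [0.707, 0.707, 0.0, -0.001]
force: [-0.1, 0.3, -0.3]
grip_width: 0.3
```

Request:
{"api": "apply_moves", "payload": {"plan": [{"gripper": 1, "offset": [0, 0, 0.002], "roll": 0}, {"gripper": 1, "offset": [0, 0, 0.002], "roll": 0}, {"gripper": 1, "offset": [0, 0, 0], "roll": 0}]}}

```text
time: 14.45
eef_pos: [474.1, -344.2, 59.9]
tool_rot: [0.707, 0.707, -0.0, 0.0]
force: [-0.7, 0.4, 3.5]
grip_width: 0.7
```

Request:
{"api": "apply_moves", "payload": {"plan": [{"gripper": 1, "offset": [0, 0, 0.002], "roll": 0}, {"gripper": 1, "offset": [0, 0, 0], "roll": 0}]}}

```text
time: 14.7
eef_pos: [474.1, -344.2, 57.8]
tool_rot: [0.707, 0.707, -0.0, 0.0]
force: [-1.5, 1.0, 4.5]
grip_width: 0.6
```

Request:
{"api": "apply_moves", "payload": {"plan": [{"gripper": 1, "offset": [0, 0, 0.002], "roll": 0}, {"gripper": 1, "offset": [0, 0, 0], "roll": 0}]}}

```text
time: 14.95
eef_pos: [474.1, -344.2, 56.3]
tool_rot: [0.707, 0.707, -0.0, 0.0]
force: [-1.0, 0.9, 7.4]
grip_width: 0.2
```

Request:
{"api": "apply_moves", "payload": {"plan": [{"gripper": 1, "offset": [0, 0, 0.001], "roll": 0}, {"gripper": 1, "offset": [0, 0, 0], "roll": 0}, {"gripper": 1, "offset": [0, 0, 0], "roll": 0}]}}

```text
time: 15.32
eef_pos: [474.2, -344.2, 56.1]
tool_rot: [0.707, 0.707, -0.0, 0.001]
force: [-3.4, 1.5, 13.9]
grip_width: 0.6
```

Request:
{"api": "apply_moves", "payload": {"plan": [{"gripper": 1, "offset": [0, 0, 0.001], "roll": 0}, {"gripper": 1, "offset": [0, 0, 0], "roll": 0}, {"gripper": 1, "offset": [0, 0, 0], "roll": 0}]}}

```text
time: 15.7
eef_pos: [474.2, -344.3, 56.1]
tool_rot: [0.707, 0.707, -0.0, 0.001]
force: [-5.9, 3.7, 20.6]
grip_width: 0.3
```

The force climbs steeply with z stuck at 56.1. That is the hard stop, about 6 mm below first contact at roughly 62. One look, then a straight release.

```bash
python3 - <<'E'
from h import *
f=manip.grab_frame("side");cv2.imwrite("pics/side7.png",cv2.resize(f[190:340,200:380],None,fx=3.5,fy=3.5,interpolation=cv2.INTER_CUBIC))
print(manip.read_state()["force"])
E
```

```text
[-5.09266057  4.70326926 19.80477868]
```

View pics/side7.png

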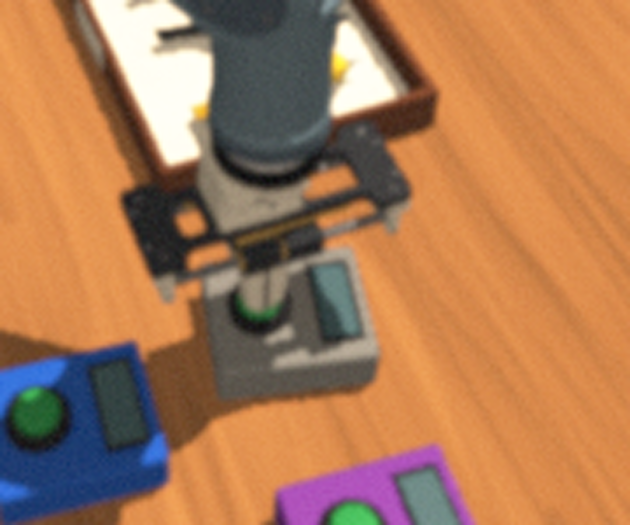

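Request:
{"api": "apply_moves", "payload": {"plan": [{"gripper": 1, "offset": [0, 0, -0.004], "roll": 0}, {"gripper": 1, "offset": [0, 0, -0.008], "roll": 0}, {"gripper": 1, "offset": [0, 0, -0.02], "roll": 0}, {"gripper": 1, "offset": [0, 0, -0.035], "roll": 0}, {"gripper": 1, "offset": [0, 0, -0.045], "roll": 0}, {"gripper": 1, "offset": [-0.02, 0, -0.03], "roll": 0}, {"gripper": 1, "offset": [-0.03, 0, -0.02], "roll": 0}, {"gripper": 1, "offset": [0, 0, 0], "roll": 0}]}}

```text
time: 16.75
eef_pos: [474.4, -396.1, 216.9]
tool_rot: [0.708, 0.706, -0.0, 0.002]
force: [-1.3, -0.4, 0.1]
grip_width: 0.6
```

```bash
python3 - <<'E'
from h import *
s=manip.read_state();print(s["time"],s["eef_pos"],s["force"],s["joint_velocities"].round(3))
f=manip.grab_frame("scene");cv2.imwrite("pics/scene8.png",f)
g=manip.grab_frame("side");cv2.imwrite("pics/side8.png",g)
w=manip.grab_frame("wrist");cv2.imwrite("pics/wrist8.png",w)
for n,F in(("scene",f),("side",g)):
  F0=cv2.imread(f"pics/{n}0.png")
  for c in HSV: print(n,c,[b[2] for b in blobs(mask(F0,c),60)],"->",[b[2] for b in blobs(mask(F,c),60)])
r0=[b for b in blobs(mask(w,"green"),60)]
R=[ray("wrist",r0[0][2],s)] ; print(r0[0][1:],[onz(R[0],z).round(1) for z in(55,60)])
E
```

```text
16.75 [ 474.39840886 -396.1468794   216.86039126] [-1.33352553 -0.37952986  0.0736545 ] [ 0.025  0.005  0.079  0.016 -0.007  0.014]
scene red [[509.0, 5.4], [424.2, 195.2], [305.3, 208.2]] -> [[508.9, 5.3], [424.2, 195.2], [305.5, 208.1]]
scene turq [[328.3, 194.6]] -> [[329.5, 195.9]]
scene yellow [[250.4, 230.2]] -> [[250.3, 230.2]]
scene green [[139.1, 166.9], [163.6, 214.0], [98.3, 231.4]] -> [[163.7, 214.0], [98.4, 231.4]]
side red [[115.8, 20.2], [14.7, 39.0], [4.8, 93.5], [258.9, 177.7]] -> [[14.7, 38.9], [55.3, 47.4], [4.8, 93.4], [257.3, 178.3]]
side turq [[246.3, 164.2]] -> [[246.4, 164.2]]
side yellow [[283.1, 210.9]] -> []
side green [[273.8, 274.7], [210.0, 307.2], [300.8, 340.8]] -> [[273.8, 274.8], [209.9, 307.7], [300.8, 340.7]]
([233, 105, 35, 34, 929], [250.1, 121.6]) [array([ 475.6, -346.3,   55. ]), array([ 475.5, -346. ,   60. ])]
```

View pics/scene8.png

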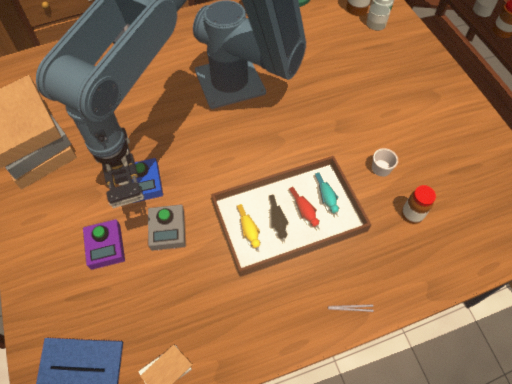

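View pics/side8.png

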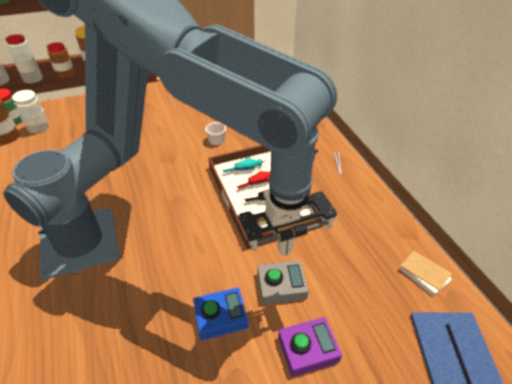

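The birds, tub and jar are unmoved, and the grey button is back at its original pixel in both views (scene (163.7,214), side (273.8,274.8)). The arm is clear at z 217. I'll let it settle briefly and hand in.

Request:
{"api": "apply_moves", "payload": {"plan": [{"gripper": 1, "offset": [0, 0, 0], "roll": 0}, {"gripper": 1, "offset": [0, 0, 0], "roll": 0}, {"gripper": 1, "offset": [0, 0, 0], "roll": 0}]}}

```text
time: 17.27
eef_pos: [474.1, -393.5, 215.4]
tool_rot: [0.707, 0.707, 0.0, -0.0]
force: [0.3, -0.1, -0.1]
grip_width: 0.4
```

```bash
python3 -c "
from station import manip
s=manip.read_state();print(s['time'],s['force'],s['eef_pos']);print(manip.hand_in())"
```

```text
17.275 [ 0.30729887 -0.06274889 -0.09718083] [ 474.07120538 -393.52129646  215.43847846]
the job is handed in; nothing more can be done
None
```

The job is done in the order asked and handed in at about 17.3 s, with no verdict reported.

- **Pointing:** I held the shut fingertips about 25 mm above the middle of the red bird for about 2.7 s, then the same over the turquoise one for about 2.6 s. Between birds and on the way to the console the tips stayed at z 227 mm or higher, well above the other two.
- **Button:** I pressed the grey console's green button to its hard stop. It stopped at z 56, roughly 6 mm below first contact, and the force reached about 21 N. Then I released it straight up.
- **Last checks:**
  - The red bird showed at the same pixels as at the start. So did the yellow bird in the scene view (in the last side picture the arm hid it), and turquoise in the side view, where it was fully visible both times.
  - The black bird, tub and jar looked unmoved in the scene view.
  - The button was back at its original pixels in both views, and the force on the tool was near zero.
- **Disagreements:**
  - Contact with the button came at about 62 mm, where the cameras had put its top at 56–59 mm, so I relied on the force for the press.
  - The first batch of hold and move commands was refused because the roll value was missing; nothing moved, and I sent them again.

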